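# Seat the segments of a sectioned dental arch with a fingertip

## Task

The seven segments of the sectioned tan dental arch on the blue pin plate have ridden up on their pins. With the fingertips, start at the molars at the left-hand end (seen from the robot) and follow the row of teeth round the arch to the right-hand end, gently pressing each segment fully home in turn, so that each beds against the one before it; then take the hand away. The plaster is brittle: only touch and press, do not lift or shift the model, and leave the other things as they lie.

Things in the scene. Friction and masses are not known exactly. Their poses are not given: they have to be found in the camera images.
- arch_model: sectioned dental arch, loose, about 0.43 kg: D-shaped foot of pale stone (68 x 76 mm) topped by a blue plastic pin plate at 30 mm height; on it a horseshoe of tan stone teeth, saw-cut into 7 segments. Origin: on the underside, 38 mm behind the front edge; z up, x from the front teeth (nearest the robot) to the open end of the horseshoe, y to the row's left end. Turned at most 0.5 rad
- segment_1 (a joint): height (m) by which segment_1 stands proud of the pin plate: 0 is fully home, stop at 0; it stays where it is left. Pressing it down on its two brass pins takes about 3 N
- segment_1_top (a point): middle of the tooth tops of segment_1 (the two left-hand molars: the start of the row), 20 mm long along the row, 14 mm across; moves up and down with it. Home, the tooth tops of all segments are level, 53.5 mm above the worktop. The point's axes are those of the model
- segment_2 (a joint): height (m) by which segment_2 stands proud of the pin plate: 0 is fully home, stop at 0; it stays where it is left. Pressing it down on its two brass pins takes about 3 N
- segment_2_top (a point): middle of the tooth tops of segment_2 (the left premolars), 14 mm long along the row, 14 mm across; moves up and down with it. Home, the tooth tops of all segments are level, 53.5 mm above the worktop. The point's axes are those of the model
- segment_3 (a joint): height (m) by which segment_3 stands proud of the pin plate: 0 is fully home, stop at 0; it stays where it is left. Pressing it down on its two brass pins takes about 3 N
- segment_3_top (a point): middle of the tooth tops of segment_3 (the left canine and side incisor), 14 mm long along the row, 14 mm across; moves up and down with it. Home, the tooth tops of all segments are level, 53.5 mm above the worktop. The point's axes are those of the model
- segment_4 (a joint): height (m) by which segment_4 stands proud of the pin plate: 0 is fully home, stop at 0; it stays where it is left. Pressing it down on its two brass pins takes about 3 N
- segment_4_top (a point): middle of the tooth tops of segment_4 (the two front incisors, nearest the robot), 17 mm long along the row, 14 mm across; moves up and down with it. Home, the tooth tops of all segments are level, 53.5 mm above the worktop. The point's axes are those of the model
- segment_5 (a joint): height (m) by which segment_5 stands proud of the pin plate: 0 is fully home, stop at 0; it stays where it is left. Pressing it down on its two brass pins takes about 3 N
- segment_5_top (a point): middle of the tooth tops of segment_5 (the right canine and side incisor), 14 mm long along the row, 14 mm across; moves up and down with it. Home, the tooth tops of all segments are level, 53.5 mm above the worktop. The point's axes are those of the model
- segment_6 (a joint): height (m) by which segment_6 stands proud of the pin plate: 0 is fully home, stop at 0; it stays where it is left. Pressing it down on its two brass pins takes about 3 N
- segment_6_top (a point): middle of the tooth tops of segment_6 (the right premolars (one is a lower, conical prepared stump, 2 mm below the rest)), 14 mm long along the row, 14 mm across; moves up and down with it. Home, the tooth tops of all segments are level, 53.5 mm above the worktop. The point's axes are those of the model
- segment_7 (a joint): height (m) by which segment_7 stands proud of the pin plate: 0 is fully home, stop at 0; it stays where it is left. Pressing it down on its two brass pins takes about 3 N
- segment_7_top (a point): middle of the tooth tops of segment_7 (the two right-hand molars: the end of the row), 20 mm long along the row, 14 mm across; moves up and down with it. Home, the tooth tops of all segments are level, 53.5 mm above the worktop. The point's axes are those of the model
- dental_model_1: cream plaster dental model in one piece (horseshoe of teeth on a solid base), 58 x 62 x 32 mm, loose bystander, origin in the middle of its underside
- marker_blue: felt marker, white with a blue cap, 127 mm long, loose bystander, origin in the middle of its underside
- spatula: plaster spatula with brown wooden handle, 214 mm long, loose bystander, origin in the middle of its underside
- tweezers: steel tweezers, 122 mm long, lying beside the sectioned model, loose bystander, origin in the middle of its underside
- porcelain_dish: small white dish, 58 mm wide, 18 mm high, loose bystander, origin in the middle of its underside
- chuck_key: small steel chuck key, 66 mm long, loose bystander, origin in the middle of its underside
There are look-alikes about, which are no part of the job. Leave any green look-alike of the arch_model alone.

How it is judged:
By the outcome, as a careful person would: the job done as asked, in the order asked, and still so for the second after the job is handed in, with the robot touching nothing.
It also fails if it takes over 51 s, if anything falls off the work surface, if the arm or the gripper's body presses on something with over 40 N, if the wrist force passes 120 N, or if a joint passes its speed limit or range.

## Robot

A 6-joint arm with a two-finger parallel gripper is mounted at the origin on a cart in front of the work surface, level with it; the furniture and walls round the work are solid. World frame = base frame: x ahead of the robot, y to its left, z up, the work surface at z = 0. Lengths are in m, angles in rad, forces in N, time in s.
With the tool pointing down it reaches from about 0.25 to 0.775 m from the base axis. Payload 4 kg.
Tool frame: the origin (TCP) lies between the finger pads; the fingertips stand 14 mm ahead of it and the grasp point (between the pads) lies 5 mm behind it (nose_length is the distance from the TCP to the fingertips, in m); z points along the fingers, y is the line along which they close (so a half turn about z gives the same grasp; the last joint's range is limited). The gripper opens to 94 mm and grips with 3 to 60 N. Pads are 16 mm wide; open, the fingers measure 119 mm over their backs; the gripper's body (75 mm by 177 mm) begins 78 mm behind the grasp point.
Start: joints at [-1.272, 0.087, 1.371, -0, 1.684, -0.103], TCP at [0.215, -0.506, 0.22] pointing down, gripper open.
Joint ranges: [-3.1, 3.1], [-0.76, 2.03], [0.27, 2.55], [-1.08, 4.22], [0.17, 2.65], [-2.57, 2.57]. Speed limits (rad/s): [2.79, 2.79, 3.14, 3.14, 3.14, 3.14].

## Interface

Orientations are given as [roll, pitch, yaw] about the fixed x, y, z axes, in that order (R = Rz(yaw) Ry(pitch) Rx(roll)).
In Python, from bench import * gives the robot as it stands.
- The arm moves only by the tool move_arm, never from a script. Its argument "steps" is one flat list of numbers, 7 for each row, row after row: the turn, a rotation vector about the world's x, y, z in rad, then the shift along the world's x, y, z in m, then the opening, from 0 (shut) to 1 (fully open). A call has 1 to 12 rows; each row is the pose to reach, as a shift and turn from the pose commanded when the call began; what a row does not reach only later rows make up. A row lasts 1/10 s, in which the tool goes at most 50 mm and 8.59 degrees, less where a joint would pass 70% of its speed; a pose out of reach is approached as far as the arm can. A call with a gripper value outside its range is refused whole. The fingers move at their own pace and stop on an object; the grip force is fixed at half the most. Time passes only in rows, so rows that repeat a pose let the fingers close. It gives the time, the measured TCP pose, the force, the opening and the grip force at its end, in the units of the state.
- get_obs(): the state, without advancing time (a new reading comes with each control period).
- snapshot(name): name is "side" or "top" or "wrist"; returns (picture, depth): 480x640x3 uint8, red, green, blue; 480x640 float32, m along the optical axis (not along the pixel's ray), 0 where there is no reading.
- camera_model(name): a dict with "fx", "fy", "cx", "cy" (pixels), "rvec" (rotation vector, rad) and "tvec" (3), from world to camera coordinates, as OpenCV has them. Camera axes: x right, y down, z forward; pixel columns grow to the right and rows downward; lengths in m; the calibration is good to about 2 mm. A picture is of the moment at which its call begins: read the wrist's pose just before it. camera_model takes no time and is no camera call; for the wrist camera it gives the pose at the moment of the call.
- close_job(): hands the job in; it is judged then, once.
Trained networks look in the newest picture that a camera, given by its name, has taken for a name from the list of things; names that differ only in an ending like _2 or _b are one class to them, and where a whole thing is asked for, a point or a joint stands for the part that bears it (a point fixed in the world has none). Each returns a list of dicts, best first, with "score" (0 to 1); they miss things now and then, are a little off and sometimes report something else, mostly with a low value. They report only what shows in the picture. A call takes as long as a camera call. They do not tell look-alikes from the thing itself.
- silhouettes(camera, target): "pixels" (480x640 bool, what is visible of it) and "uv" ([column, row] in pixels, amid what is visible of it).
- spot_point(camera, target): "uv" ([column, row] in pixels: a listed point, or the origin of a listed thing).
The state is a dict: "time": time; "joint_positions": joint angles; "qvel": joint speeds; "joint_torque": joint torques, N m; "tool_pos": TCP position; "ee_rot": TCP orientation; "wrist_force": force on the tool from outside, world axes, zero at the start; "wrist_torque": the same for the moment, N m; "width": finger opening in m; "finger_force": force on a finger pad.
Only numpy, scipy, OpenCV 4.12 (cv2) and the standard library are available. Lean on these libraries where they do the work, as an engineer would, in place of code of your own. Each camera call takes 0.05 s, during which the arm holds its last target. There are 200 camera calls.

## Working session

There is one attempt and no reset: what is moved stays moved. The work goes in short steps, Python scripts to look and compute and a tool call to move; the robot and the scene stay as the last step left them, time stands still between calls to the robot, and variables do not carry over. Pictures are saved under pics/ and viewed, at most 10 in all, crops included, and the job is handed in when it is done.

Besides the shell and the picture viewer there is one more tool, called after "Emit:" as name(argument=value, ...), one argument or row to a line, values as JSON. move_arm: Moves the arm, as the interface text tells. Its arguments: {"type":"object","properties":{"steps":{"type":"array"}},"required":["steps"]}

```bash
mkdir -p pics; cat > h.py <<'E'
from bench import *
import numpy as np, cv2
def pt(cam,uv,d,m=None):
    m=m or camera_model(cam)
    R=cv2.Rodrigues(np.array(m["rvec"],float))[0]; t=np.array(m["tvec"],float).ravel()
    uv=np.atleast_2d(uv); d=np.atleast_1d(d)
    p=np.c_[(uv[:,0]-m["cx"])/m["fx"]*d,(uv[:,1]-m["cy"])/m["fy"]*d,d]
    return (p-t)@R
def save(n,im): cv2.imwrite(n,im[:,:,::-1])
E
python3 - <<'E'
from h import *
for c in("top","side"):
    im,d=snapshot(c); save(f"pics/{c}0.png",im); np.savez(f"{c}0.npz",im=im,d=d)
    for t in ["arch_model"]+[f"segment_{i}_top" for i in range(1,8)]:
        for r in spot_point(c,t)[:3]:
            u=np.array(r["uv"]); z=d[int(u[1]),int(u[0])]
            print(c,t,round(r["score"],2),u.round(1),pt(c,u,z)[0].round(4))
print(get_obs())
E
```

```text
top arch_model 0.77 [370.3 254.4] [ 0.4735 -0.2037  0.0285]
top arch_model 0.63 [434.5 245.1] [ 0.4939 -0.3625  0.0328]
top segment_1_top 0.61 [446.8 251.6] [ 0.4768 -0.3861  0.0573]
top segment_1_top 0.53 [360.5 245.7] [ 0.4941 -0.1775  0.061 ]
top segment_2_top 0.55 [360.8 256. ] [ 0.4696 -0.179   0.0441]
top segment_2_top 0.45 [446.6 244.3] [ 0.4945 -0.3868  0.0549]
top segment_3_top 0.57 [363.3 260.5] [ 0.4585 -0.1845  0.0485]
top segment_3_top 0.37 [447.8 240.4] [ 0.5041 -0.3907  0.0524]
top segment_4_top 0.52 [445.  235.3] [ 0.5165 -0.3838  0.0543]
top segment_4_top 0.47 [367.9 264.1] [ 0.4495 -0.1955  0.0494]
top segment_5_top 0.48 [438.9 233.3] [ 0.5218 -0.3699  0.0508]
top segment_5_top 0.44 [374.  261.7] [ 0.4551 -0.2096  0.058 ]
top segment_6_top 0.67 [363.7 259.1] [ 0.4618 -0.1852  0.0526]
top segment_6_top 0.51 [432.9 239.6] [ 0.5066 -0.3545  0.0526]
top segment_6_top 0.46 [379.9 257.1] [ 0.4661 -0.225   0.0499]
top segment_7_top 0.43 [381.1 246.1] [ 0.4923 -0.227   0.0625]
top segment_7_top 0.41 [429.3 245. ] [ 0.4939 -0.347   0.0448]
side arch_model 0.84 [313.1 286.3] 
[... 1073 characters left out ...]
nt_positions': array([-1.27212001e+00,  8.71403605e-02,  1.37067223e+00,  3.63457676e-05,
        1.68360352e+00, -1.03120632e-01]), 'qvel': array([ 1.11275459e-03,  5.74269235e-04,  7.82304894e-05,  4.96659446e-04,
       -8.24977371e-04, -5.32330170e-04]), 'joint_torque': array([-8.63007954e-04, -3.40033722e+01, -3.02600849e+01,  7.16537680e-02,
        2.35963584e-02, -1.99902047e-06]), 'tool_pos': array([ 0.21509363, -0.50622216,  0.21955261]), 'ee_rot': array([ 3.14141333e+00, -1.77494209e-05,  4.01801047e-01]), 'wrist_force': array([-0.02232066, -0.32237947,  0.03479999]), 'wrist_torque': array([ 0.06270328, -0.03472494,  0.0338134 ]), 'finger_force': 0.0, 'width': 0.09393207836011691}
```

View pics/top0.png

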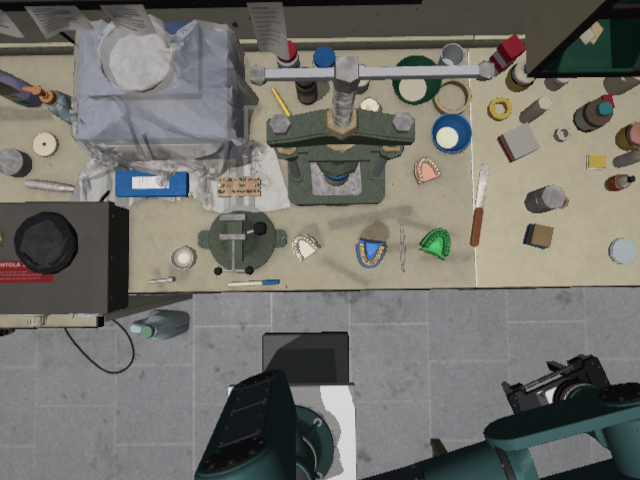

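View pics/side0.png

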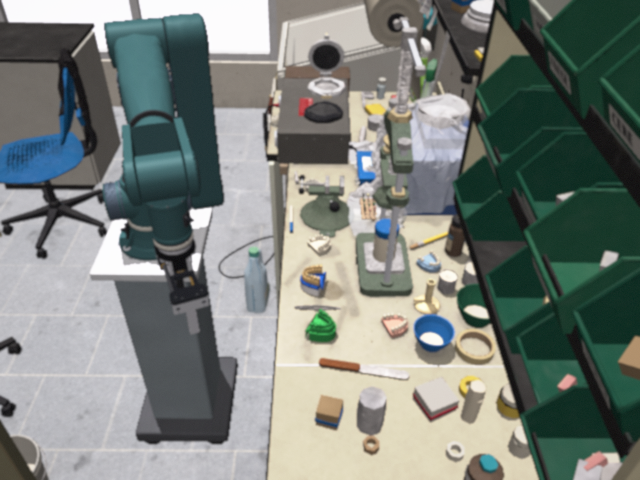

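Look-alikes: tan arch on blue plate at top (370,252), green arch at (435,243), cream one-piece model at (305,247) and pink one at (427,170). The blue/tan one at (370,252), about (0.475,-0.205), fits the description. I'll go above it for the close crop.

Emit:
move_arm(
  steps=[0, 0, -0.1, 0.02, 0.035, 0.03, 0, 0, 0, -0.2, 0.04, 0.075, 0.05, 0, 0, 0, -0.3, 0.07, 0.115, 0.06, 0, 0, 0, -0.4, 0.1, 0.155, 0.06, 0, 0, 0, -0.4, 0.13, 0.195, 0.06, 0, 0, 0, -0.4, 0.16, 0.235, 0.06, 0, 0, 0, -0.4, 0.185, 0.27, 0.06, 0, 0, 0, -0.4, 0.205, 0.3, 0.06, 0, 0, 0, -0.4, 0.205, 0.3, 0.06, 0, 0, 0, -0.4, 0.205, 0.3, 0.06, 0],
)

```text
time: 1.9
tool_pos: [0.4202, -0.2058, 0.2796]
ee_rot: [3.141, 0.0, 0.004]
wrist_force: [-0.4, -0.1, -0.4]
width: 0.0171
finger_force: 0.0
```

```bash
cat > look.py <<'E'
from h import *
import sys
n=sys.argv[1]
m=camera_model("wrist"); im,d=snapshot("wrist"); save(f"pics/{n}.png",im); np.savez(f"{n}.npz",im=im,d=d,**{k:np.array(v) for k,v in m.items()})
R=cv2.Rodrigues(np.array(m["rvec"],float))[0]; print("cam",(-R.T@np.ravel(m["tvec"])).round(3),R[2].round(2))
for t in ["arch_model"]+[f"segment_{i}_top" for i in range(1,8)]:
    for r in spot_point("wrist",t)[:2]:
        u=np.array(r["uv"]); z=d[int(u[1]),int(u[0])]
        print(t,round(r["score"],2),u.round(1),pt("wrist",u,z,m)[0].round(4))
E
python3 look.py w1
```

```text
cam [ 0.506 -0.205  0.444] [-0.29 -0.   -0.96]
arch_model 0.85 [308.3 143.1] [ 0.4823 -0.2047  0.0294]
arch_model 0.79 [464.8 126.8] [ 0.4986 -0.3602  0.0291]
segment_1_top 0.68 [496.8 148.4] [ 0.4793 -0.3846  0.0517]
segment_1_top 0.66 [285.8 130.7] [ 0.4951 -0.1839  0.0585]
segment_2_top 0.74 [500.4 129.1] [ 0.4971 -0.3856  0.0517]
segment_2_top 0.5 [284.6 151.3] [ 0.4762 -0.1824  0.0555]
segment_3_top 0.54 [289.4 164.8] [ 0.4635 -0.1867  0.0548]
segment_3_top 0.49 [506.3 110.3] [ 0.5139 -0.3888  0.0515]
segment_4_top 0.74 [301.8 170.8] [ 0.4574 -0.1985  0.0515]
segment_4_top 0.58 [502.3  98.9] [ 0.524  -0.3848  0.0489]
segment_5_top 0.64 [485.3 100.8] [ 0.5222 -0.3687  0.0502]
segment_5_top 0.58 [318.2 165.7] [ 0.4628 -0.2143  0.0557]
segment_6_top 0.63 [472.4 107.5] [ 0.5163 -0.3571  0.0512]
segment_6_top 0.58 [321.9 151.5] [ 0.4755 -0.2179  0.0485]
segment_7_top 0.84 [457.5 122.9] [ 0.5025 -0.3446  0.0515]
segment_7_top 0.78 [334.2 143.5] [ 0.4836 -0.229   0.0578]
```

View pics/w1.png

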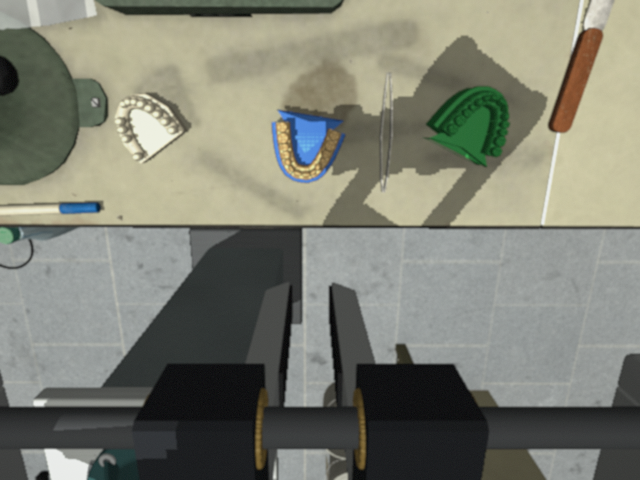

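The close view confirms the choice: the blue plate with tan teeth is at (308,145), turned slightly clockwise. The tweezers at (387,130) lie beside it on the right, and the green look-alike is at (475,125). Closer look next.

Emit:
move_arm(
  steps=[0, 0, -0.1, 0.02, 0, -0.04, 0, 0, 0, -0.2, 0.04, 0, -0.08, 0, 0, 0, -0.25, 0.05, 0, -0.12, 0, 0, 0, -0.25, 0.05, 0, -0.12, 0, 0, 0, -0.25, 0.05, 0, -0.12, 0],
)

```text
time: 2.85
tool_pos: [0.4696, -0.2062, 0.1596]
ee_rot: [-3.141, 0.002, -0.247]
wrist_force: [0.6, 0.6, 1.1]
width: 0.0007
finger_force: 0.0
```

```bash
python3 look.py w2; python3 - <<'E'
import cv2
im=cv2.imread("pics/w2.png"); cv2.imwrite("pics/w2c.png",cv2.resize(im[60:360,160:480],None,fx=2,fy=2))
E
```

```text
cam [ 0.553 -0.227  0.324] [-0.28  0.07 -0.96]
arch_model 0.73 [502.7 141.4] [ 0.5077 -0.3467  0.052 ]
arch_model 0.63 [303.6 214.5] [ 0.4868 -0.2057  0.0288]
segment_1_top 0.95 [266.4 222.4] [ 0.4935 -0.1813  0.0545]
segment_1_top 0.68 [567.  166.7] [ 0.4804 -0.3872  0.051 ]
segment_2_top 0.83 [276.5 247.4] [ 0.4747 -0.1834  0.0558]
segment_2_top 0.71 [566.  141.5] [ 0.4975 -0.387   0.0522]
segment_3_top 0.81 [283.9 261.1] [ 0.4629 -0.1855  0.0539]
segment_3_top 0.58 [568.2 115.2] [ 0.5139 -0.3894  0.0523]
segment_4_top 0.66 [302.7 266. ] [ 0.4559 -0.1975  0.0535]
segment_4_top 0.17 [ 17.3 364. ] [0.4124 0.0789 0.0105]
segment_5_top 0.93 [529.5 112.5] [ 0.5218 -0.3651  0.0528]
segment_5_top 0.72 [323.3 257.2] [ 0.4591 -0.2134  0.0545]
segment_6_top 0.71 [326.4 236. ] [ 0.4747 -0.2193  0.0574]
segment_7_top 0.77 [334.  217.9] [ 0.4854 -0.2273  0.0553]
segment_7_top 0.71 [499.1 153.6] [ 0.5003 -0.3437  0.0516]
```

View pics/w2.png

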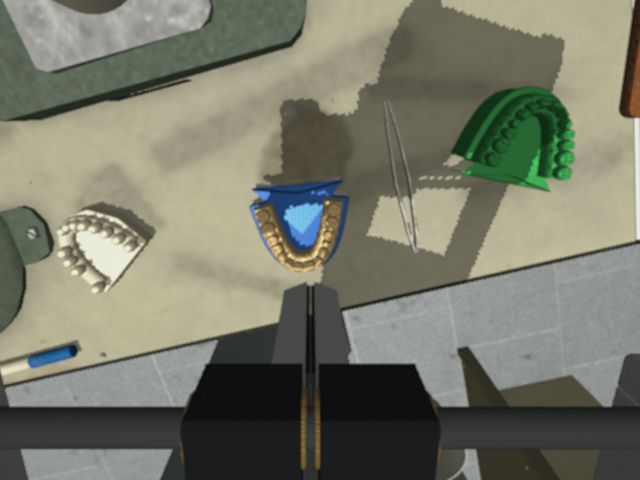

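The arch is centred at (302,225), now nearly upright with the hand at yaw -0.25; the fingertips are below it in the image, clear. Next I fit the arch pose from the point cloud.

```bash
cat > fit.py <<'E'
from h import *
import sys
n=sys.argv[1]
q=np.load(n+".npz"); m={k:(float(q[k]) if q[k].ndim==0 else q[k]) for k in("fx","fy","cx","cy","rvec","tvec")}
d=q["d"]; v,u=np.mgrid[150:300,220:370]; v,u=v.ravel(),u.ravel(); z=d[v,u]
P=pt("wrist",np.c_[u,v].astype(float),z,m); C=q["im"][v,u].astype(int)
ok=(z>0)&(P[:,2]>0.02)&(P[:,2]<0.08); P,C=P[ok],C[ok]
blue=(C[:,2]>C[:,0]+30); hs=P[blue&(P[:,2]<0.04)&(P[:,2]>.024)]
tan=~blue&(P[:,2]>.04)
(c,s,a)=cv2.minAreaRect((P[(P[:,2]>.025)][:,:2]*1000).astype(np.float32)); print("rect all",c,s,a, "plate z",np.median(hs[:,2]))
(c,s,a)=cv2.minAreaRect((P[tan][:,:2]*1000).astype(np.float32)); print("rect tan",c,s,a)
# rectified views
S=8; x0,y0=0.435,-0.255
H=np.zeros((90*S,90*S,3),np.uint8)
T=P
for p,c,t in zip(P,C,tan):
    r,k=int((0.09-(p[0]-x0))*1000*S),int((0.09-(p[1]-y0))*1000*S)
    if 0<=r<720 and 0<=k<720:
        cv2.circle(H,(k,r),4,c.tolist() ,-1)
H=cv2.resize(H,(400,400)); 
G=np.zeros((90*S,90*S,3),np.uint8)
for i in np.argsort(P[:,2]):
    p=P[i];r,k=int((0.09-(p[0]-x0))*1000*S),int((0.09-(p[1]-y0))*1000*S)
    if 0<=r<720 and 0<=k<720:
        h=int(np.clip((p[2]-.045)/.017,0,1)*255); c=cv2.applyColorMap(np.uint8([[h]]),cv2.COLORMAP_JET)[0,0][::-1].tolist()
        cv2.circle(G,(k,r),4,c,-1)
G=cv2.resize(G,(400,400)); save(f"pics/{n}_rect.png",np.hstack([H,G]))
E
python3 fit.py w2
```

```text
rect all (477.50091552734375, -201.835205078125) (74.69574737548828, 65.18236541748047) 81.14125061035156 plate z 0.029121973565839995
rect tan (474.5185546875, -201.4451904296875) (63.306339263916016, 52.47245407104492) 80.64320373535156
```

View pics/w2_rect.png

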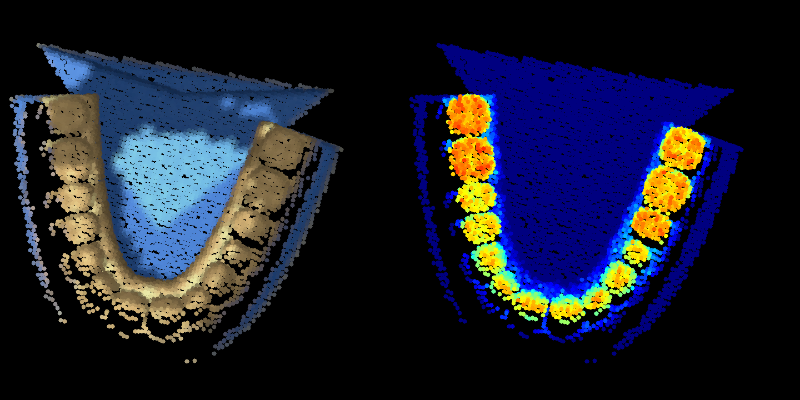

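```bash
cat > plan.py <<'E'
import numpy as np
from scipy.spatial.transform import Rotation as Ro
px=[(70,137),(80,211),(97,270),(149,306),(210,287),(248,229),(275,168)]
yaw=[.09,.15,.55,1.36,2.25,2.68,2.76]
th=.2; Rp=Ro.from_euler("xyz",[np.pi,0,-.248]); Pp=np.array([.4701,-.2062,.1596])
for i,((c,r),w) in enumerate(zip(px,yaw),1):
    x,y=.525-r/4444,-.165-c/4444
    f=-np.array([np.cos(w),np.sin(w),0]); a=np.cross([0,0,1],f)
    R=Ro.from_rotvec(th*a)*Ro.from_euler("xyz",[np.pi,0,w])
    t=lambda z: np.array([x,y,z])-R.apply([-.008,0,.014])
    rv=(R*Rp.inv()).as_rotvec()
    print(i,"edge",round(x,4),round(y,4),"turn",rv.round(3),"hover",(t(.064)-Pp).round(4),"press",(t(.0525)-Pp).round(4))
    Rp=R;Pp=t(.0525)
E
python3 plan.py; python3 - <<'E'
import sys; sys.argv=["x","w2"]
exec(open("fit.py").read())
for i,(c,r) in enumerate([(68,115),(72,158),(77,195),(82,227),(90,256),(106,283),(130,300),(168,308),(198,298),(220,275),(236,252),(251,222),(267,188),(283,148)]):
    k=np.hypot(P[:,0]-(.525-r/4444),P[:,1]-(-.165-c/4444))<.004; print(i//2+1,np.percentile(P[k,2],95).round(4),end="; ")
E
```

```text
1 edge 0.4942 -0.1808 turn [-0.016 -0.2    0.337] hover [ 0.0291  0.0259 -0.0803] press [ 0.0291  0.0259 -0.0918]
2 edge 0.4775 -0.183 turn [-0.    0.    0.06] hover [-0.0167 -0.0019  0.0115] press [-0.0167 -0.0019  0.    ]
3 edge 0.4642 -0.1868 turn [0.  0.  0.4] hover [-0.014  -0.0019  0.0115] press [-0.014  -0.0019  0.    ]
4 edge 0.4561 -0.1985 turn [ 0.   -0.    0.81] hover [-0.0114 -0.0094  0.0115] press [-0.0114 -0.0094  0.    ]
5 edge 0.4604 -0.2123 turn [-0.    0.    0.89] hover [ 0.     -0.0147  0.0115] press [ 0.     -0.0147  0.    ]
6 edge 0.4735 -0.2208 turn [0.   0.   0.43] hover [ 0.0117 -0.0102  0.0115] press [ 0.0117 -0.0102  0.    ]
7 edge 0.4872 -0.2269 turn [-0.   -0.    0.08] hover [ 0.0136 -0.0064  0.0115] press [ 0.0136 -0.0064  0.    ]
rect all (477.50091552734375, -201.835205078125) (74.69574737548828, 65.18236541748047) 81.14125061035156 plate z 0.029121973565839995
rect tan (474.5185546875, -201.4451904296875) (63.306339263916016, 52.47245407104492) 80.64320373535156
1 0.0585; 1 0.0586; 2 0.0568; 2 0.0567; 3 0.0563; 3 0.0566; 4 0.057; 4 0.0566; 5 0.0569; 5 0.0569; 6 0.0567; 6 0.0581; 7 0.058; 7 0.0581;
```

Emit:
move_arm(
  steps=[-0.007, -0.09, 0.15, 0.015, 0.013, -0.03, 0, -0.016, -0.2, 0.337, 0.029, 0.026, -0.06, 0, -0.016, -0.2, 0.337, 0.029, 0.026, -0.08, 0, -0.016, -0.2, 0.337, 0.029, 0.026, -0.08, 0, -0.016, -0.2, 0.337, 0.029, 0.026, -0.083, 0, -0.016, -0.2, 0.337, 0.029, 0.026, -0.085, 0, -0.016, -0.2, 0.337, 0.029, 0.026, -0.087, 0, -0.016, -0.2, 0.337, 0.029, 0.026, -0.089, 0, -0.016, -0.2, 0.337, 0.029, 0.026, -0.0905, 0, -0.016, -0.2, 0.337, 0.029, 0.026, -0.092, 0, -0.016, -0.2, 0.337, 0.029, 0.026, -0.092, 0],
)

```text
time: 4.4
tool_pos: [0.5002, -0.1809, 0.0686]
ee_rot: [3.14, -0.202, 0.09]
wrist_force: [1.2, -2.1, 3.6]
width: 0.0009
finger_force: 1.8
```

```bash
python3 - <<'E'
from h import *
m=camera_model("wrist"); im,d=snapshot("wrist"); save("pics/p1.png",im)
print(get_obs()["wrist_force"],get_obs()["tool_pos"])
E
```

```text
[ 2.0396808  -1.08089321  4.21714175] [ 0.50014696 -0.18081284  0.06853109]
```

View pics/p1.png

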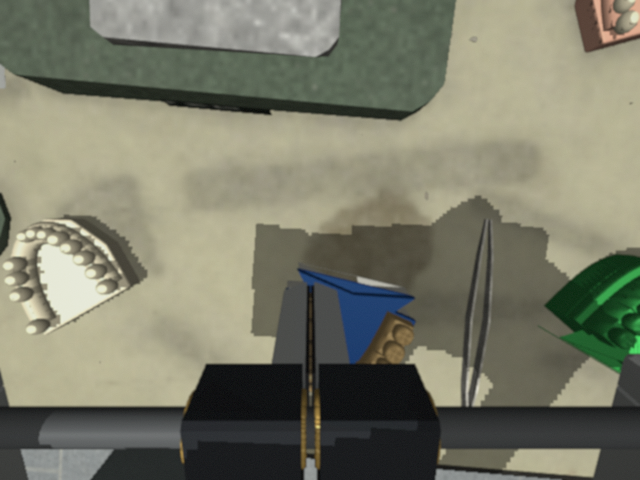

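Fingers are over the left molars (310,330), the edge reads 53.3 mm and the force 4 N. I'll press 1.5 mm more (commanded) to confirm the hard stop.

Emit:
move_arm(
  steps=[0, 0, 0, 0, 0, -0.001, 0, 0, 0, 0, 0, 0, -0.0015, 0, 0, 0, 0, 0, 0, -0.0015, 0],
)

```text
time: 4.75
tool_pos: [0.5004, -0.1809, 0.0682]
ee_rot: [3.139, -0.203, 0.09]
wrist_force: [0.4, 0.0, 8.9]
width: 0.0003
finger_force: 4.3
```

Hard stop reached (9 N, no further travel). Next: segment 2, same final depth.

Emit:
move_arm(
  steps=[0, 0, 0, 0, 0, 0.006, 0, 0, 0, 0, 0, 0, 0.014, 0, 0, 0, 0.06, -0.009, -0.001, 0.014, 0, 0, 0, 0.06, -0.017, -0.002, 0.014, 0, 0, 0, 0.06, -0.017, -0.002, 0.012, 0, 0, 0, 0.06, -0.017, -0.002, 0.01, 0, 0, 0, 0.06, -0.017, -0.002, 0.008, 0, 0, 0, 0.06, -0.017, -0.002, 0.006, 0, 0, 0, 0.06, -0.017, -0.002, 0.004, 0, 0, 0, 0.06, -0.017, -0.002, 0.002, 0, 0, 0, 0.06, -0.017, -0.002, 0, 0, 0, 0, 0.06, -0.017, -0.002, 0, 0],
)

```text
time: 5.95
tool_pos: [0.4825, -0.1821, 0.0679]
ee_rot: [3.141, -0.201, 0.15]
wrist_force: [-6.4, 2.4, 10.9]
width: 0.0007
finger_force: 5.8
```

Emit:
move_arm(
  steps=[0, 0, 0, 0, 0, 0.006, 0, 0, 0, 0, 0, 0, 0.014, 0, 0, 0, 0.14, -0.005, -0.001, 0.014, 0, 0, 0, 0.28, -0.01, -0.001, 0.014, 0, 0, 0, 0.4, -0.014, -0.002, 0.014, 0, 0, 0, 0.4, -0.014, -0.002, 0.014, 0, 0, 0, 0.4, -0.014, -0.002, 0.014, 0],
)

```text
time: 6.65
tool_pos: [0.4682, -0.1844, 0.08]
ee_rot: [3.141, -0.2, 0.547]
wrist_force: [-0.4, 0.4, 0.5]
width: 0.0003
finger_force: 0.0
```

```bash
python3 - <<'E'
from h import *
ms=camera_model("side"); mt=camera_model("top")
z0=np.load("top0.npz"); im,d=snapshot("top"); im2,d2=snapshot("side")
a=z0["im"][225:285,340:400]; b=im[225:285,340:400]; c=np.load("side0.npz")["im"][255:305,285:345]; e=im2[255:305,285:345]
f=lambda x:cv2.resize(x,(300,300),interpolation=cv2.INTER_CUBIC)
save("pics/cmp.png",np.vstack([np.hstack([f(a),f(b)]),np.hstack([f(c),f(e)])])[:600])
print(get_obs()["tool_pos"],get_obs()["wrist_force"])
E
```

```text
[ 0.46820775 -0.18402819  0.07996424] [-0.73753176  0.21870828  0.46589141]
```

View pics/cmp.png

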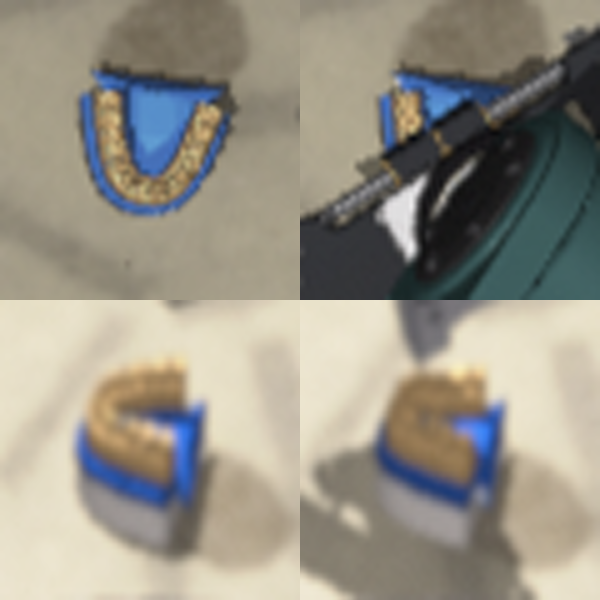

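The before/after crops show the model unmoved (back edge at about (95,75) in both) and the far-side molars lower. Pressing segment 3.

Emit:
move_arm(
  steps=[0, 0, 0, 0, 0, -0.003, 0, 0, 0, 0, 0, 0, -0.005, 0, 0, 0, 0, 0, 0, -0.007, 0, 0, 0, 0, 0, 0, -0.009, 0, 0, 0, 0, 0, 0, -0.011, 0, 0, 0, 0, 0, 0, -0.0125, 0, 0, 0, 0, 0, 0, -0.0135, 0, 0, 0, 0, 0, 0, -0.0135, 0],
)

```text
time: 7.55
tool_pos: [0.4683, -0.1841, 0.0677]
ee_rot: [3.141, -0.2, 0.55]
wrist_force: [-3.5, 1.7, 6.9]
width: 0.0004
finger_force: 3.9
```

Emit:
move_arm(
  steps=[0, 0, 0, 0, 0, 0.006, 0, 0, 0, 0, 0, 0, 0.014, 0, 0, 0, 0.14, -0.002, -0.002, 0.014, 0, 0, 0, 0.28, -0.004, -0.004, 0.014, 0, 0, 0, 0.42, -0.006, -0.006, 0.014, 0, 0, 0, 0.56, -0.008, -0.007, 0.014, 0, 0, 0, 0.7, -0.01, -0.008, 0.014, 0, 0, 0, 0.81, -0.011, -0.0095, 0.014, 0, 0, 0, 0.81, -0.011, -0.0095, 0.014, 0, 0, 0, 0.81, -0.011, -0.0095, 0.014, 0],
)

```text
time: 8.55
tool_pos: [0.4572, -0.1938, 0.0805]
ee_rot: [3.141, -0.2, 1.358]
wrist_force: [0.2, 0.9, 0.5]
width: 0.0006
finger_force: 0.0
```

Emit:
move_arm(
  steps=[0, 0, 0, 0, 0, -0.003, 0, 0, 0, 0, 0, 0, -0.005, 0, 0, 0, 0, 0, 0, -0.007, 0, 0, 0, 0, 0, 0, -0.009, 0, 0, 0, 0, 0, 0, -0.011, 0, 0, 0, 0, 0, 0, -0.0125, 0, 0, 0, 0, 0, 0, -0.014, 0, 0, 0, 0, 0, 0, -0.014, 0],
)

```text
time: 9.35
tool_pos: [0.4583, -0.1941, 0.0669]
ee_rot: [3.138, -0.199, 1.36]
wrist_force: [2.7, 0.3, 0.8]
width: 0.0005
finger_force: 1.4
```

Low force here. Lift and look.

Emit:
move_arm(
  steps=[0, 0, 0, 0, 0, 0.006, 0, 0, 0, 0, 0, 0, 0.014, 0, 0, 0, 0, 0, 0.01, 0.05, 0, 0, -0.1, -0.1, -0.02, 0.05, 0.09, 0, 0, -0.1, -0.2, -0.02, 0.07, 0.09, 0, 0, -0.1, -0.2, -0.02, 0.07, 0.09, 0],
)

```text
time: 9.95
tool_pos: [0.4365, -0.122, 0.1589]
ee_rot: [3.04, -0.229, 1.183]
wrist_force: [-0.7, 0.0, 0.1]
width: 0.0003
finger_force: 0.0
```

```bash
python3 look.py w3; python3 - <<'E'
from h import *
print(get_obs()["tool_pos"],get_obs()["ee_rot"],get_obs()["wrist_force"])
im,d=snapshot("top");t0=np.load("top0.npz")
im2,d2=snapshot("side")
print(np.isfinite(d).all())
f=lambda x:cv2.resize(x,(300,300),interpolation=cv2.INTER_CUBIC)
w=cv2.imread("pics/w3.png")[:,:,::-1]
save("pics/cmp2.png",np.vstack([np.hstack([f(im[225:285,340:400]),f(im2[255:305,285:345])]),cv2.resize(w,(600,300))]))
E
```

```text
cam [ 0.439 -0.074  0.338] [ 0.07 -0.1  -0.99]
arch_model 0.76 [375.2 331.8] [ 0.475  -0.1839  0.0526]
segment_1_top 0.68 [395.  316.3] [ 0.4935 -0.1805  0.0499]
segment_2_top 0.81 [378.  327.2] [ 0.4782 -0.1816  0.0525]
segment_3_top 0.78 [360.8 343.4] [ 0.4617 -0.1869  0.0534]
segment_4_top 0.75 [358.2 358.6] [ 0.4556 -0.1969  0.0526]
segment_4_top 0.17 [397.4 315.1] [ 0.4951 -0.1796  0.0521]
[ 0.43706898 -0.12418461  0.15574175] [ 3.04554823 -0.22939619  1.17972951] [-0.02187754  0.80154805 -0.16659867]
True
```

View pics/cmp2.png

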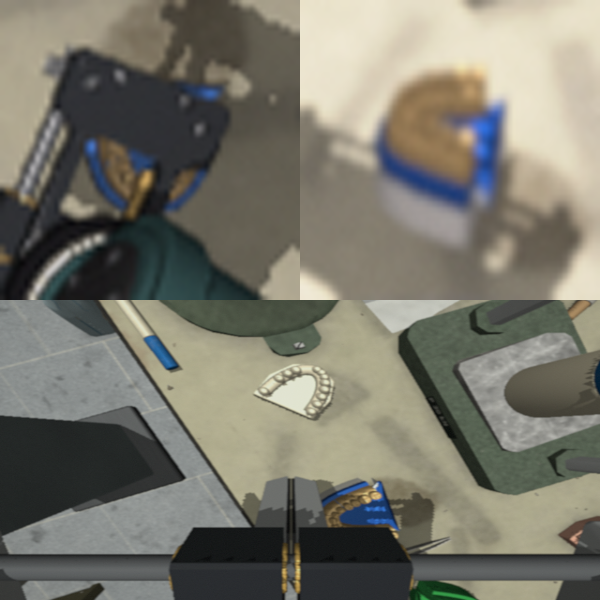

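The wrist view shows the arch partly hidden behind the gripper (360,510 in the mosaic), and the segment 3 and 4 tops read as level. I'll check the tooth heights numerically.

```bash
python3 - <<'E'
from h import *
for n in("w2","w3"):
    q=np.load(n+".npz"); m={k:(float(q[k]) if q[k].ndim==0 else q[k]) for k in("fx","fy","cx","cy","rvec","tvec")}
    v,u=np.mgrid[0:480,0:640]; v,u=v.ravel(),u.ravel(); z=q["d"][v,u]; P=pt("wrist",np.c_[u,v].astype(float),z,m)
    P=P[z>0]
    for i,(c,r) in enumerate([(68,115),(72,158),(77,195),(82,227),(90,256),(106,283),(130,300),(168,308),(198,298),(220,275),(236,252),(251,222),(267,188),(283,148)]):
        k=(np.hypot(P[:,0]-(.525-r/4444),P[:,1]-(-.165-c/4444))<.004)&(P[:,2]<.07); print(i//2+1,k.sum(),(np.percentile(P[k,2],95).round(4) if k.sum() else 0),end="; ")
    k=(P[:,2]>.026)&(P[:,2]<.033); print("\nplate",np.median(P[k,2]))
E
```

```text
1 124 0.0585; 1 105 0.0586; 2 114 0.0568; 2 114 0.0567; 3 108 0.0563; 3 104 0.0566; 4 127 0.057; 4 118 0.0566; 5 92 0.0569; 5 105 0.0569; 6 82 0.0567; 6 110 0.0581; 7 107 0.058; 7 126 0.0581; 
plate 0.027581373826517104
1 77 0.0533; 1 79 0.0534; 2 73 0.0527; 2 70 0.0534; 3 66 0.0531; 3 62 0.0533; 4 64 0.0537; 4 29 0.0523; 5 0 0; 5 0 0; 6 0 0; 6 0 0; 7 0 0; 7 24 0.0582; 
plate 0.02755483346939897
```

Emit:
move_arm(
  steps=[0, 0.05, 0.1, 0.01, -0.035, -0.03, 0, 0, 0.1, 0.2, 0.0205, -0.067, -0.06, 0, 0, 0.1, 0.2, 0.0205, -0.067, -0.076, 0, 0, 0.1, 0.2, 0.0205, -0.067, -0.08, 0, 0, 0.1, 0.2, 0.0205, -0.067, -0.084, 0, 0, 0.1, 0.2, 0.0205, -0.067, -0.087, 0, 0, 0.1, 0.2, 0.0205, -0.067, -0.0885, 0, 0, 0.1, 0.2, 0.0205, -0.067, -0.09, 0, 0, 0.1, 0.2, 0.0205, -0.067, -0.09, 0],
)

```text
time: 11.4
tool_pos: [0.4583, -0.1909, 0.068]
ee_rot: [3.138, -0.199, 1.361]
wrist_force: [-0.2, -0.8, 2.8]
width: 0.0004
finger_force: 0.8
```

Emit:
move_arm(
  steps=[0, 0, 0, 0, 0, -0.001, 0, 0, 0, 0, 0, 0, -0.0015, 0, 0, 0, 0, 0, 0, -0.0015, 0, 0, 0, 0, 0, 0, -0.0015, 0],
)

```text
time: 11.8
tool_pos: [0.4589, -0.1912, 0.067]
ee_rot: [3.137, -0.199, 1.361]
wrist_force: [0.1, 1.1, 6.3]
width: 0.0006
finger_force: 2.8
```

Emit:
move_arm(
  steps=[0, 0, 0, 0, 0, 0.007, 0, 0, 0, 0, 0, 0, 0.015, 0, 0, 0, 0.14, 0, -0.003, 0.015, 0, 0, 0, 0.28, 0, -0.006, 0.015, 0, 0, 0, 0.42, 0, -0.009, 0.015, 0, 0, 0, 0.56, -0.001, -0.012, 0.015, 0, 0, 0, 0.7, -0.001, -0.015, 0.015, 0, 0, 0, 0.84, -0.001, -0.0175, 0.015, 0, 0, 0, 0.89, -0.001, -0.0175, 0.015, 0, 0, 0, 0.89, -0.001, -0.0175, 0.015, 0],
)

```text
time: 12.8
tool_pos: [0.4566, -0.208, 0.08]
ee_rot: [-3.141, -0.2, 2.25]
wrist_force: [-0.1, -0.0, -0.0]
width: 0.0003
finger_force: 0.0
```

Emit:
move_arm(
  steps=[0, 0, 0, 0, 0, -0.003, 0, 0, 0, 0, 0, 0, -0.005, 0, 0, 0, 0, 0, 0, -0.007, 0, 0, 0, 0, 0, 0, -0.009, 0, 0, 0, 0, 0, 0, -0.011, 0, 0, 0, 0, 0, 0, -0.0125, 0, 0, 0, 0, 0, 0, -0.0135, 0, 0, 0, 0, 0, 0, -0.0135, 0],
)

```text
time: 13.6
tool_pos: [0.4565, -0.2083, 0.0674]
ee_rot: [3.142, -0.2, 2.25]
wrist_force: [-1.5, -0.5, 5.6]
width: 0.0004
finger_force: 2.8
```

Emit:
move_arm(
  steps=[0, 0, 0, 0, 0, -0.001, 0, 0, 0, 0, 0, 0, -0.001, 0, 0, 0, 0, 0, 0, 0.006, 0, 0, 0, 0, 0, 0, 0.014, 0, 0, 0, 0.14, 0.004, -0.003, 0.014, 0, 0, 0, 0.28, 0.008, -0.007, 0.014, 0, 0, 0, 0.43, 0.0125, -0.0105, 0.014, 0, 0, 0, 0.43, 0.0125, -0.0105, 0.014, 0, 0, 0, 0.43, 0.0125, -0.0105, 0.014, 0],
)

```text
time: 14.5
tool_pos: [0.4692, -0.2185, 0.0804]
ee_rot: [3.141, -0.2, 2.677]
wrist_force: [-0.5, -0.1, -0.2]
width: 0.0004
finger_force: 0.0
```

Emit:
move_arm(
  steps=[0, 0, 0, 0, 0, -0.003, 0, 0, 0, 0, 0, 0, -0.005, 0, 0, 0, 0, 0, 0, -0.007, 0, 0, 0, 0, 0, 0, -0.009, 0, 0, 0, 0, 0, 0, -0.011, 0, 0, 0, 0, 0, 0, -0.0125, 0, 0, 0, 0, 0, 0, -0.014, 0, 0, 0, 0, 0, 0, -0.0145, 0, 0, 0, 0, 0, 0, -0.0145, 0],
)

```text
time: 15.4
tool_pos: [0.469, -0.2189, 0.0682]
ee_rot: [-3.141, -0.199, 2.68]
wrist_force: [-2.5, 1.1, 10.8]
width: 0.0004
finger_force: 4.9
```

Emit:
move_arm(
  steps=[0, 0, 0, 0, 0, 0.007, 0, 0, 0, 0, 0, 0, 0.0145, 0, 0, 0, 0.08, 0.007, -0.003, 0.0145, 0, 0, 0, 0.08, 0.0135, -0.0065, 0.0145, 0, 0, 0, 0.08, 0.0135, -0.0065, 0.011, 0, 0, 0, 0.08, 0.0135, -0.0065, 0.009, 0, 0, 0, 0.08, 0.0135, -0.0065, 0.007, 0, 0, 0, 0.08, 0.0135, -0.0065, 0.005, 0, 0, 0, 0.08, 0.0135, -0.0065, 0.003, 0, 0, 0, 0.08, 0.0135, -0.0065, 0.0015, 0, 0, 0, 0.08, 0.0135, -0.0065, 0, 0, 0, 0, 0.08, 0.0135, -0.0065, 0, 0],
)

```text
time: 16.6
tool_pos: [0.4826, -0.2255, 0.0679]
ee_rot: [-3.141, -0.199, 2.76]
wrist_force: [-2.2, 0.4, 9.1]
width: 0.0006
finger_force: 5.2
```

All pressed. Retreat and check every segment.

Emit:
move_arm(
  steps=[0, 0, 0, 0, 0, 0.007, 0, 0, 0, 0, 0, 0, 0.02, 0, -0.04, -0.1, 0, 0, 0.01, 0.06, 0, -0.075, -0.186, 0, -0.005, 0.02, 0.095, 0, -0.075, -0.186, 0, -0.005, 0.02, 0.095, 0, -0.075, -0.186, 0, -0.005, 0.02, 0.095, 0],
)

```text
time: 17.2
tool_pos: [0.4778, -0.2053, 0.163]
ee_rot: [-3.141, 0.004, 2.76]
wrist_force: [0.5, -0.1, -0.2]
width: 0.0001
finger_force: 0.0
```

```bash
python3 look.py w4; python3 - <<'E'
from h import *
q=np.load("w4.npz"); m={k:(float(q[k]) if q[k].ndim==0 else q[k]) for k in("fx","fy","cx","cy","rvec","tvec")}
v,u=np.mgrid[0:480,0:640]; v,u=v.ravel(),u.ravel(); z=q["d"][v,u]; P=pt("wrist",np.c_[u,v].astype(float),z,m); P=P[z>0]
for i,(c,r) in enumerate([(68,115),(72,158),(77,195),(82,227),(90,256),(106,283),(130,300),(168,308),(198,298),(220,275),(236,252),(251,222),(267,188),(283,148)]):
    k=(np.hypot(P[:,0]-(.525-r/4444),P[:,1]-(-.165-c/4444))<.004)&(P[:,2]<.07); print(i//2+1,k.sum(),(np.percentile(P[k,2],95).round(4) if k.sum() else 0),end="; ")
E
```

```text
cam [ 0.399 -0.173  0.327] [ 0.27 -0.11 -0.96]
arch_model 0.96 [314.6 222.2] [ 0.4728 -0.1996  0.0291]
arch_model 0.71 [151.6 311.7] [ 0.4934 -0.3517  0.0295]
segment_1_top 0.65 [ 90.9 330.8] [ 0.4829 -0.3882  0.0536]
segment_1_top 0.63 [352.9 246. ] [ 0.4942 -0.1786  0.0509]
segment_2_top 0.63 [ 98.1 344.6] [ 0.4956 -0.3897  0.0531]
segment_2_top 0.56 [340.8 225.8] [ 0.4775 -0.1815  0.0484]
segment_3_top 0.9 [328.9 209.6] [ 0.4631 -0.1851  0.0488]
segment_3_top 0.62 [109.1 359.7] [ 0.5104 -0.3884  0.0534]
segment_4_top 0.94 [309.1 206.8] [ 0.4557 -0.1972  0.0503]
segment_4_top 0.85 [128.3 371.7] [ 5.503e-01 -4.203e-01 -1.000e-04]
segment_5_top 0.8 [294.  216.8] [ 0.4583 -0.2097  0.0513]
segment_5_top 0.7 [144.6 364.5] [ 0.3994 -0.1733  0.3272]
segment_6_top 0.6 [287.6 236.3] [ 0.4705 -0.2199  0.0485]
segment_6_top 0.54 [149.1 347.1] [ 0.5124 -0.3543  0.0527]
segment_7_top 0.58 [289.4 258.6] [ 0.4857 -0.2247  0.0519]
segment_7_top 0.58 [154.2 331. ] [ 0.502  -0.3448  0.0512]
1 73 0.053; 1 78 0.0529; 2 88 0.0527; 2 91 0.0528; 3 87 0.0532; 3 83 0.0529; 4 66 0.0531; 4 83 0.0533; 5 98 0.0527; 5 79 0.053; 6 107 0.0521; 6 84 0.053; 7 81 0.0529; 7 69 0.0529;
```

View pics/w4.png

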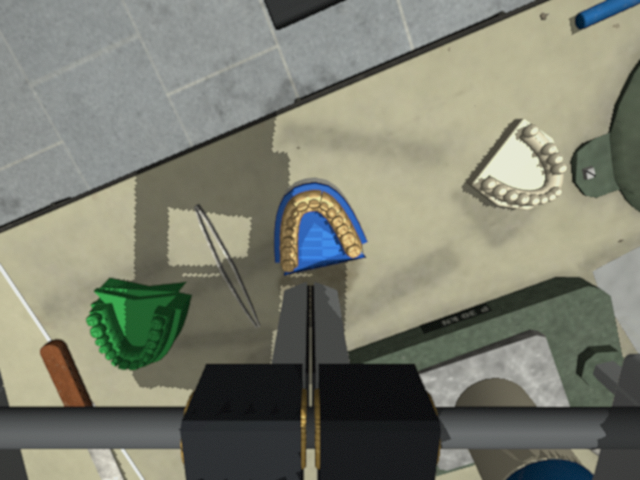

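The tooth row of the arch at (318,230) is level: every segment reads 52.7–53.3 mm, the model is unmoved and the hand is clear. Handing in.

```bash
python3 -c "
from bench import *
print(get_obs()['wrist_force']); print(close_job())"
```

```text
[-0.34227714 -0.12490919 -0.51489142]
the job is handed in; nothing more can be done
None
```

I pressed all seven segments home in order, left to right. At the final check the tooth tops were level (52.7–53.3 mm measured), the model and bystanders looked unmoved and the hand was clear. Segment 4 took a second press before segment 5, and the job was handed in at about 18 s.

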